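# Find the flush catch on the laundry coin box

## Task

The coin box on the folding table is opened by a concealed round push plate, painted like the rest, that lies somewhere in its flat top. Feel across the top with a fingertip for the shallow recess, press the plate fully home so that the coin drawer comes all the way out, then take the hand away. Do not touch or pull the drawer itself, and leave the bottle, jar and mug standing where they are.

Things in the scene. Friction and masses are not known exactly. Their poses are not given: they have to be found in the camera images.
- coinbox: White painted steel coin box bolted to the table, 220 mm (its x) by 370 mm (its y) by 70 mm high, level flat top. Origin: centre of its underside. Its -x side is the drawer front, facing roughly towards the robot. A low steel foot (6 mm thick, with a bolt to 11 mm) sticks out 30 mm at each y end. It cannot move.
- top_centre (a point): The centre of the box's flat top, 70 mm above the table; axes as the box's (z up). The push plate's centre lies within 25 mm of it along the box's x and 50 mm along the box's y; just where is not told and differs from run to run. The rest of the top is hard and flat (within 0.2 mm).
- catch (a joint): Travel of the push plate, m, straight down: 0 = at rest, 0.007 = fully in. White disc 53 mm across in a 56 mm round hole, thin dark gap round it; its face is 3 mm below the box top at rest, 10 mm when in. The fingertip must enter the hole; off-centre is fine. It resists with a steady 5 N or so, has a hard stop at the bottom, and stays where it is left.
- drawer_out (a joint): How far the coin drawer is out, in m: 0 = shut, 0.035 = out. The catch moves it through a linkage: out by 5 times the catch's travel, and it stays out.
- drawer: Coin drawer: white front 260 mm wide, 40 mm high (10 to 50 mm above the table), 10 mm thick, on the box's -x side, with a grey coin tray behind it, sliding out to the box's -x. Origin: middle of its width, at the back of the front, 8 mm above the table. Must not be touched.
- bottle: White detergent bottle, 68 mm across, 190 mm high, standing on the table near the box. Origin: centre of its underside.
- jar: Clear jar with a white lid, 72 mm across, 100 mm high, standing on the table near the box. Origin: centre of its underside.
- mug: White mug, 80 mm across, 90 mm high, with a handle at its +y side, standing on the table near the box. Origin: centre of its underside.
There are look-alikes about, which are no part of the job. Leave any red look-alike of the mug alone.

How it is judged:
By the outcome, as a careful person would: the job done as asked, in the order asked, and still so for the second after the job is handed in, with the robot touching nothing.
It also fails if it takes over 61 s, if anything falls off the work surface, if the arm or the gripper's body presses on something with over 40 N, if the wrist force passes 120 N, or if a joint passes its speed limit or range.

## Robot

A 6-joint arm with a two-finger parallel gripper is mounted at the origin on the work surface. World frame = base frame: x ahead of the robot, y to its left, z up, the work surface at z = 0. Lengths are in mm, angles in degrees, forces in N, time in s.
With the tool pointing down it reaches from about 350 to 850 mm from the base axis. Payload 8.1 kg.
Tool frame: the origin (TCP) lies at the very end of the fingers, on their centre line; the grasp point (between the pads) lies 19 mm behind it; z points along the fingers, y is the direction in which the jaws open and shut (so a half turn about z gives the same grasp; the last joint's range is limited). The gripper opens to 85 mm and grips with 20 to 120 N. Pads are 22 mm wide; open, the fingers measure 114 mm over their backs; the gripper's body (76 mm by 85 mm) begins 54 mm behind the grasp point. The pads swing forward as they close: fully open they stand 13 mm farther back than shut.
Start: joints at [65.638, 7.471, 85.268, -0, 87.261, -4.893], TCP at [199.958, 565.705, 231.292] pointing down, gripper open.
Joint ranges: [-169.43, 169.43], [-51.17, 129.36], [1.28, 143.12], [-76.62, 256.62], [0, 156.53], [-152.29, 152.29]. Speed limits (degrees/s): [136.94, 136.94, 159.86, 180, 180, 180].

## Interface

Orientations are given as [roll, pitch, yaw] about the fixed x, y, z axes, in that order (R = Rz(yaw) Ry(pitch) Rx(roll)).
In Python, from bench import r, eyes gives the robot as it stands. The module is installed in compiled form; this text tells all that it offers.
- The arm moves only by the tool play_rows, never from a script. Its argument "deltas" is a list of rows, each a list of 3 entries, a list of its own where there are three numbers: the shift along the tool's x, y, z in m, then the turn, a rotation vector about the tool's x, y, z in rad, then the closure, from 0 (fully open) to 1 (shut). A call has 1 to 8 rows; each row shifts and turns the pose as measured when the row begins, along the tool's axes as they then stand; what a row does not reach is not made up. A row lasts 1/8 s, in which the tool goes at most 62.5 mm and 10.7 degrees, less where a joint would pass 70% of its speed; a pose out of reach is approached as far as the arm can. A call with a gripper value outside its range is refused whole. The fingers move at their own pace and stop on an object; "force" is the grip in N (left out, the last holds). Time passes only in rows, so rows that do not move let the fingers close. It gives the time, the measured TCP pose, the force and the opening at its end, in the units of the state.
- r.sense(): the state, without advancing time (a new reading comes with each control period).
- eyes.snapshot(name): name is "scene" or "top"; returns the picture (384x512x3 uint8, red, green, blue); there is no depth.
- eyes.get_calibration(name): a dict with "mtx" (3x3 intrinsics, pixels), "R" (3x3) and "t" (3): a world point X has camera coordinates R X + t. Camera axes: x right, y down, z forward; pixel columns grow to the right and rows downward; lengths in mm; the calibration is good to about 2 mm. A picture is of the moment at which its call begins. get_calibration takes no time and is no camera call.
- r.hand_in(): hands the job in, once; it reports no verdict.
The state is a dict: "time": time; "joint_pos": joint angles; "qd": joint speeds; "joint_efforts": joint torques, N m; "tool_pos": TCP position; "tcp_rot": TCP orientation; "ft_force": force on the tool from outside, world axes, zero at the start; "wrist_torque": the same for the moment, N m; "finger_gap": finger opening in mm.
Only numpy, scipy, OpenCV 4.12 (cv2) and the standard library are available. Lean on these libraries where they do the work, as an engineer would, in place of code of your own. Each camera call takes 0.05 s, during which the arm holds its last target. There are 200 camera calls.

## Working session

There is one attempt and no reset: what is moved stays moved. The work goes in short steps, Python scripts to look and compute and a tool call to move; the robot and the scene stay as the last step left them, time stands still between calls to the robot, and variables do not carry over. Pictures are saved under pics/ and viewed, about 8 in all and at most 12, crops included, and the job is handed in when it is done.

Besides the shell and the picture viewer there is one more tool, called after "Emit:" as a command line: name --argument value ..., lists and objects as JSON in quotes. play_rows: Moves the arm, as the interface text tells. Its arguments: {"type":"object","properties":{"deltas":{"type":"array"},"force":{"type":"number"}},"required":["deltas"]}

```bash
mkdir -p pics; python3 - <<'E'
from bench import r, eyes
import cv2, numpy as np
for n in("scene","top"):
    im=eyes.snapshot(n); cv2.imwrite(f"pics/{n}0.png",cv2.cvtColor(im,cv2.COLOR_RGB2BGR))
    c=eyes.get_calibration(n); print(n,np.round(c["mtx"],1).tolist(),np.round(c["R"],4).tolist(),np.round(c["t"],1).tolist())
s=r.sense(); print(s)
a=[cv2.imread(f"pics/{n}0.png") for n in("scene","top")]
E
```

```text
scene [[468.4, 0.0, 249.0], [0.0, 468.4, 195.7], [0.0, 0.0, 1.0]] [[0.5868, 0.8097, 0.0061], [0.5694, -0.4073, -0.7141], [-0.5757, 0.4225, -0.7001]] [-422.5, -303.8, 1671.3]
top [[461.0, 0.0, 241.9], [0.0, 461.0, 204.7], [0.0, 0.0, 1.0]] [[-0.008, -0.9999, -0.013], [-0.9976, 0.0088, -0.0683], [0.0684, 0.0124, -0.9976]] [49.9, 620.5, 1224.3]
{'time': 0.1, 'joint_pos': array([ 6.56385585e+01,  7.51149820e+00,  8.53239676e+01, -1.23053538e-04,
        8.72628063e+01, -4.89197585e+00]), 'qd': array([ 0.03419855, -0.13009751, -0.07103203,  0.06090322,  0.0666285 ,
       -0.02319924]), 'joint_efforts': array([ 7.36818511e-04, -5.70942950e+01, -5.01946342e+01, -2.31998829e-04,
        7.96395616e-03,  1.24004841e-04]), 'tool_pos': array([199.74072678, 565.23671081, 230.33297501]), 'tcp_rot': array([-1.79902075e+02, -8.25792966e-03,  1.60530533e+02]), 'ft_force': array([ 0.26743908, -0.57040556, -0.5355086 ]), 'wrist_torque': array([-0.02053527,  0.0243437 , -0.0130174 ]), 'finger_gap': 85.5401504032873}
```

View pics/scene0.png

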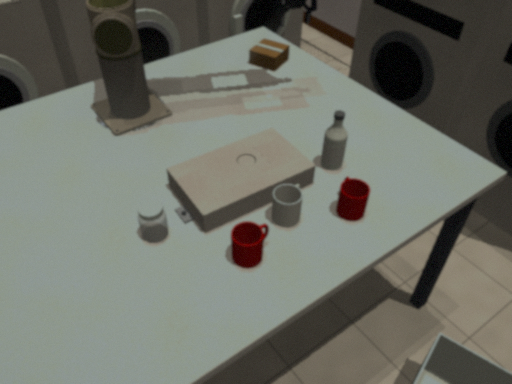

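View pics/top0.png

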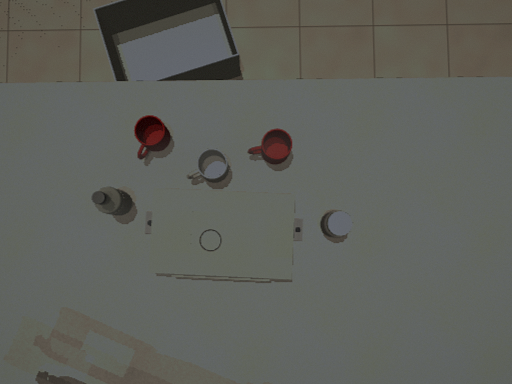

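Scene view: box in the middle with a faint ring at (246,159), jar (153,222), mug (286,204), bottle (334,145), and red mugs at (248,243) and (352,198). Top view: ring at (210,240), box top spanning columns 157–296 and rows 190–280. The only candidate for the plate is this ring. I'll check it in a close crop and locate it.

```bash
cat > h.py <<'E'
import numpy as np
from bench import r, eyes
def ray(n,uv,z):
    c=eyes.get_calibration(n);R=np.array(c["R"]);t=np.array(c["t"])
    d=R.T@np.linalg.solve(c["mtx"],[uv[0],uv[1],1]);o=-R.T@t
    return (o+d*(z-o[2])/d[2])[:2].round(1)
E
python3 - <<'E'
import cv2,numpy as np
from h import *
im=cv2.imread("pics/top0.png"); g=cv2.cvtColor(im,cv2.COLOR_BGR2GRAY)
c=g[165:295,80:360]; c=cv2.normalize(c,None,0,255,cv2.NORM_MINMAX)
c=cv2.createCLAHE(3,(4,4)).apply(c)
cv2.imwrite("pics/crop.png",cv2.resize(c,None,fx=2.8,fy=2.8,interpolation=cv2.INTER_CUBIC))
# box top mask: warmer than the table
d=im[...,2].astype(int)-im[...,0]
print("r-b: box",d[210:230,240:280].mean(),"table",d[300:320,300:340].mean())
m=((d>(d[210:230,240:280].mean()+d[300:320,300:340].mean())/2)).astype(np.uint8); m[:165]=0;m[300:]=0
m=cv2.morphologyEx(m,cv2.MORPH_OPEN,np.ones((7,7)))
k=max(cv2.findContours(m,0,2)[0],key=cv2.contourArea); q=cv2.minAreaRect(k); print(q); 
for p in cv2.boxPoints(q): print(p.round(1),ray("top",p,70))
print("centre",ray("top",q[0],70))
for n,(x,y) in(("top",(210,240)),("scene",(246,159))):
    gg=cv2.cvtColor(cv2.imread(f"pics/{n}0.png"),cv2.COLOR_BGR2GRAY).astype(np.float32)
    w=14; s=gg[y-w:y+w+1,x-w:x+w+1]; bl=cv2.medianBlur(gg.astype(np.uint8),31)[y-w:y+w+1,x-w:x+w+1]
    yy,xx=np.where(bl-s>(8 if n=="scene" else 12)); 
    e=cv2.fitEllipse(np.c_[xx+x-w,yy+y-w].astype(np.float32)); print(n,len(xx),e,ray(n,e[0],70))
for n,p in(("top mug",(213,157)),("top bottle cap",(99,198)),("jar",(340,223))): print(n,ray("top",p,{"m":90,"b":190}.get(n.split()[-1][0],100)))
E
```

```text
r-b: box 3.12875 table 1.52125
((218.38951110839844, 246.0994415283203), (148.68893432617188, 68.37904357910156), 3.012787342071533)
[142.4 276.3] [434.9 302.1]
[145.9 208. ] [611.1 293.9]
[294.4 215.9] [587.5 -91.7]
[290.8 284.1] [412.4 -79.8]
centre [511.  105.6]
top 117 ((210.0753631591797, 239.9012451171875), (21.073118209838867, 21.162212371826172), 44.94844055175781) [527.1 127.1]
scene 87 ((245.90081787109375, 159.77305603027344), (12.522029876708984, 18.846694946289062), 87.21346282958984) [527.7 127.6]
top mug [740.  117.2]
top bottle cap [635.9 407.2]
jar [ 567.2 -203. ]
```

View pics/crop.png

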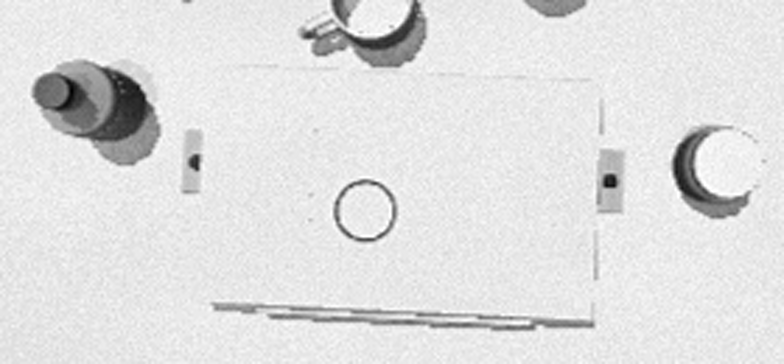

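Both views put the ring at the same spot, (527, 127) mm, about 53 mm across. That fits the plate and lies inside the allowed area. There's no other candidate. I'll shut the fingers and go over to a flat spot at about (527, 67) to touch the top first.

Emit:
play_rows --deltas '[[[0, 0, 0], [0, 0, 0], 1], [[-0.04, -0.03, 0], [0, 0, 0], 1], [[-0.04, -0.03, 0], [0, 0, 0], 1], [[-0.04, -0.03, 0], [0, 0, 0], 1], [[-0.04, -0.03, 0], [0, 0, 0], 1], [[-0.04, -0.03, 0], [0, 0, 0], 1], [[-0.04, -0.03, 0], [0, 0, 0], 1], [[-0.04, -0.03, 0], [0, 0, 0], 1]]' --force 30

```text
time: 1.1
tool_pos: [396.6, 267.2, 228.3]
tcp_rot: [-179.8, -0.0, 160.9]
ft_force: [-0.1, 0.1, -0.6]
finger_gap: -0.0
```

Emit:
play_rows --deltas '[[[-0.038, -0.029, 0], [0, 0, 0], 1], [[-0.038, -0.029, 0], [0, 0, 0], 1], [[-0.038, -0.029, 0], [0, 0, 0], 1], [[-0.038, -0.029, 0], [0, 0, 0], 1], [[-0.036, -0.029, 0.02], [0, 0, 0], 1], [[0, 0, 0.045], [0, 0, 0], 1], [[0, 0, 0.045], [0, 0, 0], 1], [[0, 0, 0.015], [0, 0, 0], 1]]'

```text
time: 2.1
tool_pos: [533.1, 56.5, 102.3]
tcp_rot: [-179.8, 0.2, 160.6]
ft_force: [-0.9, -0.2, 0.8]
finger_gap: 0.2
```

Emit:
play_rows --deltas '[[[0, 0, 0], [0, 0, 0], 1], [[0, 0, 0], [0, 0, 0], 1]]'

```text
time: 2.35
tool_pos: [533.3, 56.9, 103.4]
tcp_rot: [-179.8, 0.2, 160.6]
ft_force: [0.6, 0.5, -0.7]
finger_gap: 0.2
```

Emit:
play_rows --deltas '[[[0, 0, 0.012], [0, 0, 0], 1], [[0, 0, 0.012], [0, 0, 0], 1], [[0, 0, 0.002], [0, 0, 0], 1], [[0, 0, 0.002], [0, 0, 0], 1], [[0, 0, 0.002], [0, 0, 0], 1]]'

```text
time: 2.98
tool_pos: [536.0, 57.3, 75.2]
tcp_rot: [-180.0, 0.6, 160.6]
ft_force: [0.7, 0.0, 0.2]
finger_gap: -0.1
```

Emit:
play_rows --deltas '[[[0, 0, 0.0015], [0, 0, 0], 1], [[0, 0, 0.0015], [0, 0, 0], 1], [[0, 0, 0.001], [0, 0, 0], 1]]'

```text
time: 3.35
tool_pos: [536.2, 57.2, 71.1]
tcp_rot: [-180.0, 0.6, 160.6]
ft_force: [0.4, -0.6, 0.1]
finger_gap: -0.1
```

Emit:
play_rows --deltas '[[[0, 0, 0.001], [0, 0, 0], 1]]'

```text
time: 3.48
tool_pos: [536.3, 57.3, 70.2]
tcp_rot: [-180.0, 0.6, 160.6]
ft_force: [-0.5, 0.1, -0.2]
finger_gap: 0.3
```

Emit:
play_rows --deltas '[[[0, 0, 0.001], [0, 0, 0], 1]]'

```text
time: 3.6
tool_pos: [536.3, 57.3, 69.8]
tcp_rot: [-180.0, 0.6, 160.6]
ft_force: [-6.1, 0.1, 13.4]
finger_gap: 0.2
```

The hard flat top is at z ≈ 69.9. Next I lift, hop over the ring and feel for the recess (expected face at about z 67).

Emit:
play_rows --deltas '[[[0, 0, -0.006], [0, 0, 0], 1], [[0.011, 0.021, 0], [0, 0, 0], 1], [[0.011, 0.021, 0], [0, 0, 0], 1], [[0.01, 0.021, 0], [0, 0, 0], 1], [[0, 0, 0], [0, 0, 0], 1]]'

```text
time: 4.22
tool_pos: [527.9, 128.8, 77.3]
tcp_rot: [180.0, 0.7, 160.6]
ft_force: [-0.2, 0.4, 0.6]
finger_gap: 0.0
```

Emit:
play_rows --deltas '[[[0, -0.001, 0.004], [0, 0, 0], 1], [[0, 0, 0.002], [0, 0, 0], 1], [[0, 0, 0.001], [0, 0, 0], 1], [[0, 0, 0.001], [0, 0, 0], 1]]'

```text
time: 4.72
tool_pos: [528.0, 125.8, 68.8]
tcp_rot: [-180.0, 0.7, 160.5]
ft_force: [0.6, 1.1, 0.8]
finger_gap: -0.1
```

Emit:
play_rows --deltas '[[[0, 0, 0.001], [0, 0, 0], 1]]'

```text
time: 4.85
tool_pos: [528.0, 125.5, 67.7]
tcp_rot: [-180.0, 0.7, 160.5]
ft_force: [0.4, 0.6, -0.2]
finger_gap: 0.0
```

Emit:
play_rows --deltas '[[[0, 0, 0.001], [0, 0, 0], 1]]'

```text
time: 4.97
tool_pos: [528.1, 125.5, 66.9]
tcp_rot: [-180.0, 0.7, 160.5]
ft_force: [-2.2, 0.2, 5.3]
finger_gap: -0.1
```

Emit:
play_rows --deltas '[[[0, 0, 0.001], [0, 0, 0], 1]]'

```text
time: 5.1
tool_pos: [528.1, 125.5, 66.3]
tcp_rot: [-180.0, 0.7, 160.5]
ft_force: [-2.8, 0.3, 4.6]
finger_gap: -0.1
```

The tip is in the recess at z ≈ 67 and feels a steady force of about 5 N, so this is the plate. Pressing it down to the stop, about z 60.

Emit:
play_rows --deltas '[[[0, 0, 0.0015], [0, 0, 0], 1], [[0, 0, 0.0015], [0, 0, 0], 1], [[0, 0, 0.0015], [0, 0, 0], 1], [[0, 0, 0.001], [0, 0, 0], 1]]'

```text
time: 5.6
tool_pos: [528.1, 125.5, 61.5]
tcp_rot: [-180.0, 0.7, 160.5]
ft_force: [-2.8, -1.0, 4.3]
finger_gap: -0.1
```

Emit:
play_rows --deltas '[[[0, 0, 0.001], [0, 0, 0], 1]]'

```text
time: 5.72
tool_pos: [528.1, 125.5, 60.5]
tcp_rot: [-180.0, 0.7, 160.5]
ft_force: [-4.5, 0.1, 5.1]
finger_gap: -0.2
```

Emit:
play_rows --deltas '[[[0, 0, 0.001], [0, 0, 0], 1]]'

```text
time: 5.85
tool_pos: [528.2, 125.5, 60.0]
tcp_rot: [-180.0, 0.7, 160.5]
ft_force: [-7.7, -1.0, 15.0]
finger_gap: 0.0
```

Emit:
play_rows --deltas '[[[0, 0, 0.001], [0, 0, 0], 1], [[0, 0, 0.0015], [0, 0, 0], 1]]'

```text
time: 6.1
tool_pos: [528.2, 125.5, 59.9]
tcp_rot: [-180.0, 0.7, 160.5]
ft_force: [-11.7, -2.0, 23.2]
finger_gap: -0.1
```

At the hard stop (z 59.9, 23 N). Now straight up, then away so the cameras have a clear view.

Emit:
play_rows --deltas '[[[0, 0, -0.005], [0, 0, 0], 1], [[0, 0, -0.01], [0, 0, 0], 1], [[0, 0, -0.04], [0, 0, 0], 1], [[0, 0, -0.05], [0, 0, 0], 1], [[0, 0, -0.05], [0, 0, 0], 1], [[0, 0, -0.02], [0, 0, 0], 1]]'

```text
time: 6.85
tool_pos: [524.9, 126.2, 238.1]
tcp_rot: [-179.9, 0.5, 160.5]
ft_force: [0.9, 0.0, -1.4]
finger_gap: -0.2
```

Emit:
play_rows --deltas '[[[0.04, 0.03, 0], [0, 0, 0], 1], [[0.04, 0.03, 0], [0, 0, 0], 1], [[0.04, 0.03, 0], [0, 0, 0], 1], [[0.04, 0.03, 0], [0, 0, 0], 1], [[0.04, 0.03, 0], [0, 0, 0], 1], [[0.04, 0.03, 0], [0, 0, 0], 1], [[0.04, 0.03, 0], [0, 0, 0], 1], [[0, 0, 0], [0, 0, 0], 1]]'

```text
time: 7.85
tool_pos: [328.7, 427.4, 240.7]
tcp_rot: [179.6, 1.0, 160.3]
ft_force: [-0.2, -0.2, 1.1]
finger_gap: 0.3
```

```bash
python3 - <<'E'
import cv2
from h import *
ims={n:eyes.snapshot(n) for n in("top","scene")}
s=r.sense(); print(s["time"],s["tool_pos"].round(1),s["ft_force"].round(1))
for n,im in ims.items():
    b=cv2.cvtColor(im,cv2.COLOR_RGB2BGR); cv2.imwrite(f"pics/{n}1.png",b)
g=cv2.imread("pics/top1.png",0)
c=cv2.createCLAHE(3,(4,4)).apply(cv2.normalize(g[90:310,80:360],None,0,255,cv2.NORM_MINMAX))
cv2.imwrite("pics/crop1.png",cv2.resize(c,None,fx=2.7,fy=2.7,interpolation=cv2.INTER_CUBIC))
for n in("top","scene"):
    d=cv2.absdiff(cv2.imread(f"pics/{n}0.png",0),cv2.imread(f"pics/{n}1.png",0))
    m=cv2.morphologyEx((d>12).astype(np.uint8),cv2.MORPH_OPEN,np.ones((2,2)))
    k,l,st,ce=cv2.connectedComponentsWithStats(m); print(n,[x.tolist() for x in st[1:] if x[4]>8])
E
```

```text
7.95 [330.6 425.2 240.7] [ 0.8  0.1 -0.1]
top [[173, 276, 10, 4, 20], [173, 276, 99, 19, 693], [206, 277, 9, 4, 18], [253, 279, 4, 3, 10], [260, 280, 12, 4, 31], [176, 291, 8, 2, 16], [193, 292, 12, 2, 24], [211, 293, 14, 2, 28], [92, 295, 3, 5, 12], [230, 294, 16, 2, 32], [248, 295, 23, 3, 46], [98, 298, 6, 10, 28], [114, 300, 4, 3, 9], [0, 327, 85, 57, 3677], [93, 328, 94, 56, 2678], [140, 332, 4, 3, 10]]
scene [[135, 0, 19, 26, 366], [282, 0, 4, 6, 21], [302, 0, 17, 16, 199], [274, 8, 35, 45, 839], [85, 13, 21, 42, 387], [113, 13, 19, 9, 66], [107, 20, 27, 33, 311], [147, 68, 146, 53, 3762], [75, 82, 21, 23, 334], [281, 88, 31, 14, 225], [201, 98, 34, 10, 245], [91, 112, 7, 9, 52], [271, 116, 31, 12, 234], [120, 119, 4, 3, 11], [178, 133, 76, 32, 420], [238, 155, 18, 7, 64]]
```

View pics/crop1.png

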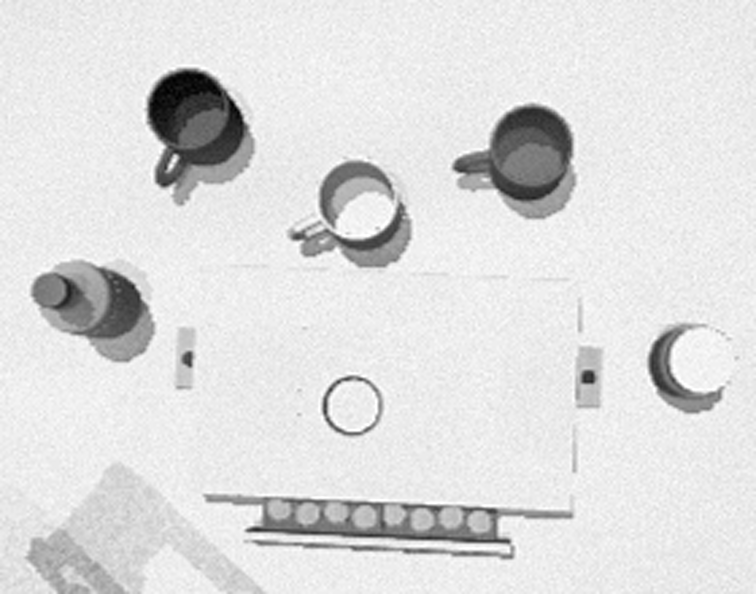

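The crop shows the drawer out, with its coin tray and front bar at crop rows 500–550. The bottle, jar and mugs show no change against the first picture. Handing in.

```bash
python3 -c "
from h import *
a,b=ray('top',(220,279),50),ray('top',(220,293),50);print('front shift ~',a-b)
print(r.hand_in())"
```

```text
front shift ~ [36.2 -0.1]
the job is handed in; nothing more can be done
None
```

The push plate is pressed fully home, the coin drawer is out, the hand is clear, and I've handed the job in (about 8 s used).

- **Finding the plate:** Both cameras showed a ring at about (527, 127) mm. I felt the hard top at z ≈ 69.9 with the shut fingertip, then the recess face at about 67 with a steady 5 N or so.
- **Pressing:** I pressed to the hard stop at z 59.9 with 23 N vertical force, which is the full 7 mm of travel. Then I lifted straight up and moved the hand away.
- **Last checks:** The top picture shows the drawer out about 36 mm. That is a rough reading from pixel rows picked by eye, but it agrees with the 35 mm expected.
- **Other objects:** Comparing before and after pictures, I saw no change at the bottle, jar, mug or red mugs. The wrist force reads near zero. No check failed or disagreed.

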